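Step the tube carousel back one notch past its pawl

ROBOT

A 6-joint arm with a two-finger parallel gripper is mounted at the origin on the work surface. World frame = base frame: x ahead of the robot, y to its left, z up, the work surface at z = 0. Lengths are in m, angles in degrees, forces in N, time in s.
With the tool pointing down it reaches from about 0.275 to 0.75 m from the base axis. Payload 10.2 kg.
Tool frame: the origin (TCP) lies on the centre line of the jaws, within the pads' length; the fingertips stand robot.tips_ahead ahead of it and the grasp point (between the pads) lies 3 mm ahead of it (robot.tips_ahead is the distance from the TCP to the fingertips, in m); z points along the fingers, y is the direction in which the jaws open and shut (so a half turn about z gives the same grasp; the last joint's range is limited). The gripper opens to 85 mm and grips with 20 to 120 N. Pads are 22 mm wide; open, the fingers measure 114 mm over their backs; the gripper's body (76 mm by 85 mm) begins 54 mm behind the grasp point. The pads swing forward as they close: fully open they stand 13 mm farther back than shut.
Start: joints at [64.091, 17.928, 85.812, -0, 76.261, -12.8], TCP at [0.119, 0.511, 0.253] pointing down, gripper open.
Joint ranges: [-168.41, 168.41], [-55.51, 124.54], [10.69, 146.95], [-70.63, 250.63], [1, 178], [-165.06, 165.06]. Speed limits (degrees/s): [136.94, 136.94, 172.46, 180, 180, 180].

INTERFACE

Orientations are given as a 3x3 rotation matrix whose columns are the frame's x, y, z axes.
In Python, from bench import robot gives the robot as it stands.
- The arm moves only by the shell command python3 -m crank 'ROWS' [FORCE]. ROWS is a JSON object of lists of equal length, an entry for each row: "dr": the turn, a rotation vector about the tool's x, y, z in rad, a list of three; "delta_pos": the shift along the tool's x, y, z in mm, a list of three; "hand": the opening, from -1 (shut) to 1 (fully open), so that 0 is half open. In form: {"dr": [[ax, ay, az], ...], "delta_pos": [[dx, dy, dz], ...], "hand": [hand, ...]}. A call has exactly 8 rows; each row shifts and turns the pose as measured when the row begins, along the tool's axes as they then stand; what a row does not reach is not made up. A row lasts 1/8 s, in which the tool goes at most 62.5 mm and 10.7 degrees, less where a joint would pass 70% of its speed; a pose out of reach is approached as far as the arm can. A call is refused whole if a number of a shift passes 62.5 or a number of a turn 0.188, either way. A call with a gripper value outside its range is refused whole. The fingers move at their own pace and stop on an object; FORCE is the grip in N (left out, the last holds). Time passes only in rows, so rows that do not move let the fingers close, or fill a call up. It gives the time, the measured TCP pose, the force and the opening at its end, in the units of the state.
- robot.get_state(): the state, without advancing time (a new reading comes with each control period).
- robot.get_image(name): name is "scene" or "side" or "wrist"; returns a dict with "frame" (400x640x3 uint8, blue, green, red), "intrinsics" (3x3 intrinsics, pixels), "k1" (the pictures are not rectified: a ray, as slopes to the right and down, at radius r is drawn at 1 + k1 r^2 times it, then the intrinsics apply), "R" (3x3) and "t" (3): a world point X has camera coordinates R X + t; the wrist camera has in their place "tool_from_camera" (4x4, takes a point from camera to tool coordinates, whose origin is the TCP and whose axes are the flange's). Camera axes: x right, y down, z forward; pixel columns grow to the right and rows downward; lengths in m; the calibration is good to about 2 mm. A picture is of the moment at which its call begins: read the wrist's pose just before it. There is no depth.
- robot.sign_off(): hands the job in, once; it reports no verdict.
The state is a dict: "clock": time; "qpos": joint angles; "qvel": joint speeds; "joint_efforts": joint torques, N m; "eef_pos": TCP position; "tcp_rot": TCP orientation; "force": force on the tool from outside, world axes, zero at the start; "torque": the same for the moment, N m; "width": opening from 0.0 (shut) to 1.0 (fully open).
Only numpy, scipy, OpenCV 4.12 (cv2) and the standard library are available. Lean on these libraries where they do the work, as an engineer would, in place of code of your own. Each camera call takes 0.05 s, during which the arm holds its last target. There are 200 camera calls.

TASK

The sample-tube carousel has run one place too far. With a fingertip, push the pawl's upright tab so that the pawl's nose lifts well clear of the teeth (it stays up by itself), push one of the carousel's tall pegs to turn the carousel backward, anticlockwise seen from above, by one notch, then push the tab the other way so that the nose is fully down in the gap between the teeth again. Push gently and grip nothing, lift nothing, leave the things standing round the changer alone, and finish clear of everything.

Things in the scene. Friction and masses are not known exactly. Their poses are not given: they have to be found in the camera images.
- changer: Tube changer: a grey box, 250 mm (its x) by 270 mm (its y, from -147 to +123) by 40 mm high, fixed to the bench at a varying place and yaw. Origin: on the bench, on the carousel's upright axis; z up. It carries the flat carousel and, on its -y side, the dark steel pawl on an aluminium post (24 by 12 mm at x 42, y -121, top 98 mm above the bench).
- carousel (a joint): Turn of the carousel, rad; backward (anticlockwise from above) is positive. Starts at -0.08 to 0.08. One notch is 0.785. At 0 the nose is at the middle of a gap, at 0.785 at the middle of the next gap back; it goes down within 0.15 either side of a middle. A pawl that is down blocks backward turning after about 0.2. The bearing is stiff (0.12 N m): it stops where the push stops.
- disc (a point): Centre of the carousel's top face, 55 mm above the bench. Aluminium disc, 210 mm diameter, with 8 dark steel saw teeth 45 degrees apart near its rim (radius 82 to 104 mm, 14 mm high; the gaps between are 29 degrees wide). Eight short brass-capped tubes, 13 mm diameter, tops 75 mm above the bench, are fixed in it at radius 40 mm; hub 32 mm diameter, top 71 mm.
- peg0 (a point): Centre of the top of a tall peg fixed upright in the carousel, at radius 68 mm: grey, 14 mm diameter, 45 mm tall, top 100 mm above the bench. The pegs turn with the carousel. At carousel 0 this one lies 45 degrees anticlockwise from the changer's +x.
- peg1 (a point): Top of the like peg at 135 degrees.
- peg2 (a point): Top of the like peg at 225 degrees.
- peg3 (a point): Top of the like peg at 315 degrees (close to the pawl).
- pawl (a joint): Swing of the pawl about its level pivot (along the changer's y), rad. 0: fully down, nose between the teeth, at its stop. Grows as the nose rises; upper stop at 1.2. The hinge is stiff (1 to 1.5 N at the tab): the pawl stays at whatever angle it is left. The nose passes above the teeth from 0.3 up; well clear is 0.5 to 0.9.
- pivot (a point): Centre of the pawl's pivot, fixed on the changer at x 42, y -93, 85 mm above the bench.
- tab (a point): Middle of the pawl's upright tab, 55 mm from the pivot. Flat steel bar, 6 mm thick, 18 mm wide (along the changer's y), reaching 66 mm from the pivot. With the pawl down it leans 25 degrees from upright towards the changer's -x. Pushing it towards the changer's +x lifts the nose and the tab then leans to +x; pushing it towards -x lowers the nose.
- nose (a point): Underside of the pawl's nose. The arm, 14 mm wide, 10 mm thick, runs 62 mm from the pivot towards the changer's -x (its top 86 mm above the bench when down); the nose, 12 by 14 mm, hangs at its end, 57 mm above the bench when down.
- solvent_bottle: Bystander: closed amber bottle, 52 mm diameter, 120 mm tall, loose, standing on the bench beside the changer. Origin at the centre of its underside.
- standards_jar: Bystander: closed glass jar, 48 mm diameter, 60 mm tall, loose on the bench. Origin at the centre of its underside.
- wrench: Bystander: wrench 160 mm long lying loose on the bench beyond the changer. Origin at its middle, underside; x along it.

How it is judged:
By the outcome, as a careful person would: the job done as asked, in the order asked, and still so for the second after the job is handed in, with the robot touching nothing.
It also fails if it takes over 56 s, if anything falls off the work surface, if the arm or the gripper's body presses on something with over 40 N, if the wrist force passes 120 N, or if a joint passes its speed limit or range.

## Working session

There is one attempt and no reset: what is moved stays moved. The work goes in short steps, Python scripts to look and compute and a shell command to move; the robot and the scene stay as the last step left them, time stands still between calls to the robot, and variables do not carry over. Pictures are saved under pics/ and viewed, about 8 in all and at most 12, crops included, and the job is handed in when it is done.

```bash
ls; mkdir -p pics
python3 - <<'E'
from bench import robot
import cv2
s=robot.get_state();print(s,robot.tips_ahead)
for n in("scene","side"):
    d=robot.get_image(n);cv2.imwrite(f"pics/{n}0.png",d["frame"]);print(n,d["intrinsics"],d["k1"],d["R"],d["t"])
d=robot.get_image("wrist");print(d["tool_from_camera"],d["intrinsics"],d["k1"]);cv2.imwrite("pics/wrist0.png",d["frame"])
E
```

```text
pics
{'clock': 0.0, 'qpos': array([ 6.40908035e+01,  1.79584396e+01,  8.58528883e+01, -3.19213489e-04,
        7.62612735e+01, -1.28000591e+01]), 'qvel': array([-0.01341317, -0.01508401,  0.00904255, -0.01999001,  0.01527118,
       -0.02996305]), 'joint_efforts': array([ 1.82471162e-03, -4.12268007e+01, -2.59739774e+01, -7.69285316e-05,
        4.22099591e-03,  1.79113172e-06]), 'eef_pos': array([0.11898741, 0.51110746, 0.2527514 ]), 'tcp_rot': array([[-9.73940034e-01,  2.26805001e-01, -5.48801199e-04],
       [ 2.26805497e-01,  9.73939404e-01, -1.14213572e-03],
       [ 2.75457019e-04, -1.23684283e-03, -9.99999197e-01]]), 'force': array([-0.53782565, -0.55502834,  0.5055704 ]), 'torque': array([0.00105547, 0.02698764, 0.03385054]), 'width': 0.9988667427211217} 0.022
scene [[405.1145271    0.         316.91918752]
 [  0.         405.1145271  194.81684877]
 [  0.           0.           1.        ]] -0.09749858387710743 [[ 0.61169792  0.79098247  0.0131301 ]
 [ 0.58627414 -0.44212047 -0.67883144]
 [-0.53113868  0.42293762 -0.73417673]] [-0.39368293 -0.2595139   1.31157631]
side [[510.4139003    0.         315.90256184]
 [  0.         510.4139003  195.38730132]
 [  0.           0.           1.        ]] -0.1441508572600476 [[ 0.92374317 -0.38250764  0.01965857]
 [-0.23467703 -0.6058075  -0.7602131 ]
 [ 0.30269663  0.69762825 -0.6493763 ]] [-0.52270723  0.23239232  0.83347324]
[[ 1.94790142e-04 -9.55054520e-01 -2.96430137e-01  7.67178255e-02]
 [ 9.99999976e-01  2.16377017e-04 -4.00151975e-05  5.64204865e-04]
 [ 1.02357364e-04 -2.96430122e-01  9.55054539e-01 -1.21123449e-01]
 [ 0.00000000e+00  0.00000000e+00  0.00000000e+00  1.00000000e+00]] [[285.63951162   0.         321.20104592]
 [  0.         285.63951162 198.23847766]
 [  0.           0.           1.        ]] -0.011986997046532973
```

View pics/scene0.png

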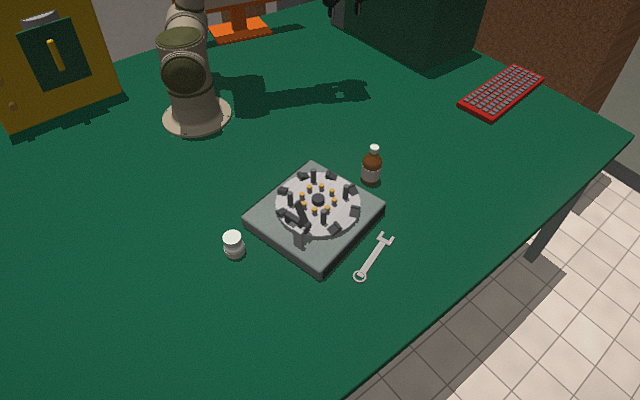

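View pics/side0.png

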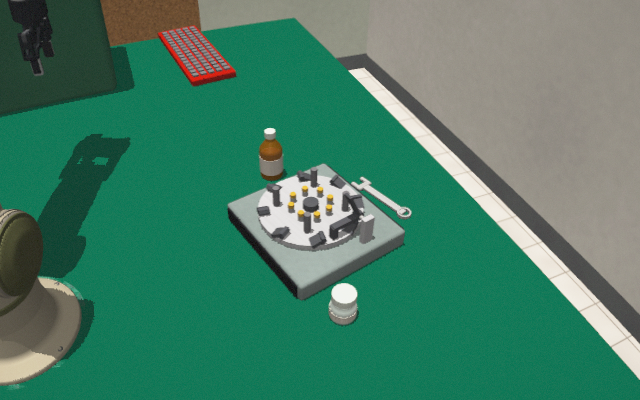

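The changer is visible in both views: the hub is at about (318,200) in scene and (311,204) in side, with the post at side (367,228). I'll enlarge both.

Run:
```python
import cv2,numpy as np
a=cv2.imread("pics/side0.png")[155:305,220:415];b=cv2.imread("pics/scene0.png")[150:285,235:395]
cv2.imwrite("pics/c1.png",cv2.resize(a,None,fx=4,fy=4,interpolation=cv2.INTER_CUBIC));cv2.imwrite("pics/c2.png",cv2.resize(b,None,fx=4,fy=4,interpolation=cv2.INTER_CUBIC))
```

```text
(no output)
```

View pics/c1.png

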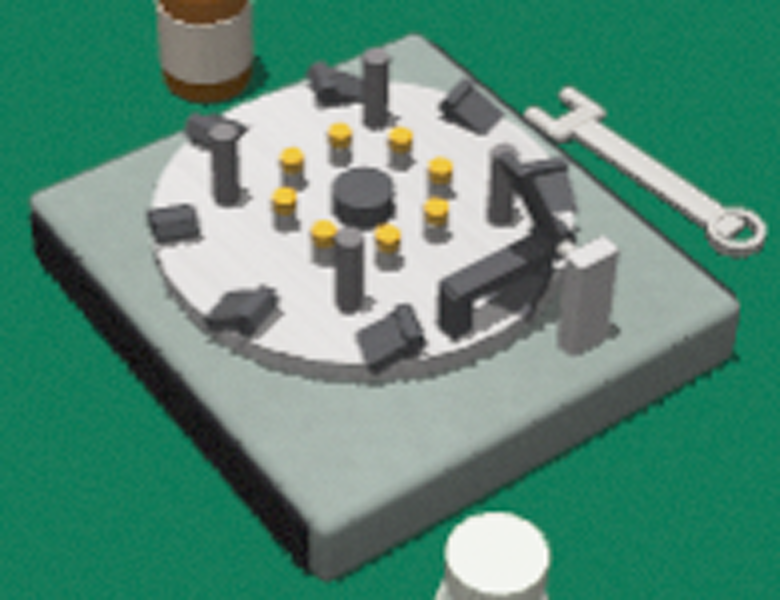

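View pics/c2.png

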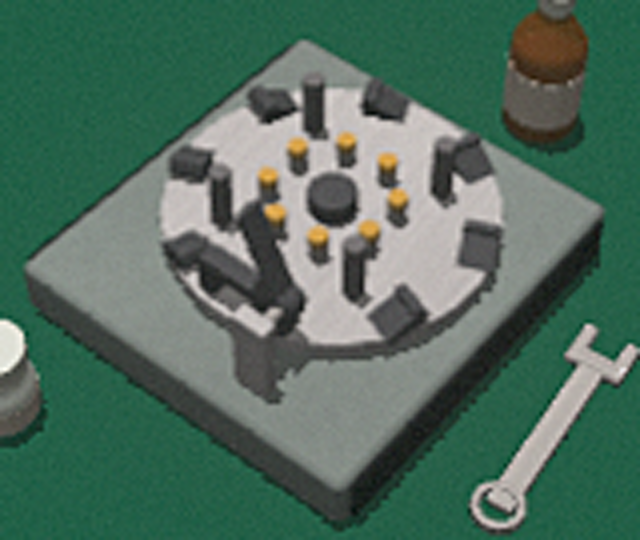

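```bash
cat > h.py <<'E'
from bench import robot
import numpy as np
from scipy.optimize import least_squares
def proj(X,d,R=None,t=None):
    R=d["R"] if R is None else R; t=d["t"] if t is None else t
    c=np.atleast_2d(X)@np.array(R).T+np.array(t); s=c[:,:2]/c[:,2:]
    s=s*(1+d["k1"]*(s**2).sum(1,keepdims=True)); K=d["intrinsics"]
    return s*[K[0,0],K[1,1]]+[K[0,2],K[1,2]]
def Rz(a): return np.array([[np.cos(a),-np.sin(a),0],[np.sin(a),np.cos(a),0],[0,0,1]])
def peg(i,c): a=np.radians(45+90*i)+c; return [.068*np.cos(a),.068*np.sin(a),.1]
def tabp(q,r=.055):  # changer frame
    a=np.radians(-25)+q; return np.array([.042+r*np.sin(a),-.093,.085+r*np.cos(a)])
def to_world(P,p): return np.atleast_2d(P)@Rz(p[2]).T+[p[0],p[1],0]
E
python3 - <<'E'
from h import *
S=robot.get_image("side");C=robot.get_image("scene")
s=lambda *p:np.array(p)/4+[220-.4,155-.4]
c=lambda *p:np.array(p)/4+[235-.4,150-.4]
box=[[-.125,-.147,.04],[.125,-.147,.04],[.125,.123,.04],[-.125,.123,.04],[0,0,.071]]
bs=s([315,530],[738,300],[415,38],[32,197],[363,180]);bc=c([28,270],[345,492],[603,213],[305,42],[334,185])
ps=s([376,57],[224,132],[349,240],[504,155]);pc=c([444,146],[314,80],[221,173],[354,244])
def f(p):
    P=to_world(box+[peg(i,p[3]) for i in range(4)],p)
    return np.r_[(proj(P,S)-np.r_[bs,ps]).ravel(),(proj(P,C)-np.r_[bc,pc]).ravel()]
best=min((least_squares(f,[.45,.4,y,0],loss="soft_l1") for y in np.arange(-3,3,.7)),key=lambda r:r.cost)
print(best.x,np.degrees(best.x[2]),best.cost);print(f(best.x).reshape(-1,2).round(1).tolist())
p=best.x
for n,P in [("axis",[0,0,0]),("tab0",tabp(0)),("tabtip",tabp(0,.066)),("pivot",[.042,-.093,.085]),("post",[.042,-.121,.098])]+[(f"peg{i}",peg(i,p[3])) for i in range(4)]:
    w=to_world(P,p);print(n,w.round(4)[0],proj(w,S).round(1),proj(w,C).round(1))
def tri(u,v,z):
    return least_squares(lambda q:np.r_[(proj([q[0],q[1],z],S)-u).ravel(),(proj([q[0],q[1],z],C)-v).ravel()],[.4,.4]).x
print("bottle top",tri([270,133],[374,149],.12),"jar top",tri([344,294],[232.5,236],.06))
E
```

```text
[0.57499088 0.05407042 0.23281707 0.06996096] 13.339435408627228 17.877339561127805
[[2.0, 0.8], [2.3, 0.2], [0.5, -3.1], [-2.2, -1.4], [0.0, 1.3], [0.2, -0.8], [-0.1, -0.7], [0.0, -1.3], [0.3, -1.3], [-2.7, -1.1], [-1.1, 0.4], [1.7, -1.8], [-0.7, -2.1], [-0.5, 1.2], [0.3, -0.7], [-0.1, -0.5], [-0.7, -0.6], [0.0, -0.2]]
axis [0.575  0.0541 0.    ] [[309.9 227. ]] [[317.2 215.9]]
tab0 [ 0.6147 -0.0321  0.1348] [[349.6 198.2]] [[297.8 205.7]]
tabtip [ 0.6102 -0.0332  0.1448] [[347.9 194.9]] [[296.  201.6]]
pivot [ 0.6373 -0.0267  0.085 ] [[357.6 213.8]] [[306.2 225.5]]
post [ 0.6438 -0.054   0.098 ] [[367.9 217.1]] [[297.8 229.6]]
peg0 [0.6065 0.1143 0.1   ] [[313.8 168.1]] [[345.9 185.4]]
peg1 [0.5148 0.0856 0.1   ] [[275.5 186.9]] [[313.  169.1]]
peg2 [ 0.5434 -0.0062  0.1   ] [[306.9 213.3]] [[289.2 192.2]]
peg3 [0.6352 0.0225 0.1   ] [[345.9 192.1]] [[323.1 210.4]]
bottle top [0.55955584 0.24268979] jar top [ 0.54484083 -0.16884824]
```

```bash
cat >> h.py <<'E'
P0=[0.57499,0.05407,0.232817,0.06996]
def where(*goals):
    s=robot.get_state(); R=np.array(s["tcp_rot"]); tip=np.array(s["eef_pos"])+R[:,2]*robot.tips_ahead
    L=Rz(P0[2]).T@(tip-[P0[0],P0[1],0]); print("t",round(s["clock"],2),"tip in changer mm",(L*1e3).round(1),"F changer",(Rz(P0[2]).T@s["force"]).round(1),"w",round(s["width"],2))
    want=Rz(P0[2])@np.diag([-1,1,-1]); from scipy.spatial.transform import Rotation as Q
    print(" turn tool",Q.from_matrix(R.T@want).as_rotvec().round(3))
    for g in goals:
        w=to_world(np.array(g)/1e3,P0)[0]; print(" goal",g,"tool shift mm",(R.T@(w-tip)*1e3).round(1))
E
python3 -m crank '{"dr":[[0,0,-0.116],[0,0,-0.116],[0,0,-0.116],[0,0,-0.115],[0,0,0],[0,0,0],[0,0,0],[0,0,0]],"delta_pos":[[0,0,0],[0,0,0],[0,0,0],[0,0,0],[0,0,0],[0,0,0],[0,0,0],[0,0,0]],"hand":[-1,-1,-1,-1,-1,-1,-1,-1]}' 20
python3 -c "
from h import *
where([-25,-93,200])"
```

```text
clock: 1.25
eef_pos: [0.1189, 0.5109, 0.2523]
tcp_rot: [[-0.971, -0.241, -0.001], [-0.241, 0.971, -0.002], [0.001, -0.002, -1.0]]
force: [-0.3, -0.5, 0.4]
width: 0.004
t 1.25 tip in changer mm [-338.4  549.7  230.3] F changer [-0.4 -0.4  0.4] w 0.0
 turn tool [-0.002 -0.001  0.01 ]
 goal [-25, -93, 200] tool shift mm [-306.7 -645.9   31. ]
```

```bash
python3 -m crank '{"dr":[[0,0,0.01],[0,0,0],[0,0,0],[0,0,0],[0,0,0],[0,0,0],[0,0,0],[0,0,0]],"delta_pos":[[-25,-53,0],[-25,-53,0],[-25,-53,0],[-25,-53,0],[-25,-53,0],[-25,-53,0],[-25,-53,0],[-25,-53,0]],"hand":[-1,-1,-1,-1,-1,-1,-1,-1]}' >/dev/null
python3 -c "
from h import *
where([-25,-93,200])"
```

```text
t 2.25 tip in changer mm [-133.4  115.6  231.7] F changer [2.  0.9 0.3] w -0.0
 turn tool [-0.001  0.003  0.003]
 goal [-25, -93, 200] tool shift mm [-107.8 -208.9   32.2]
```

```bash
python3 -m crank '{"dr":[[0,0,0],[0,0,0],[0,0,0],[0,0,0],[0,0,0],[0,0,0],[0,0,0],[0,0,0]],"delta_pos":[[-25,-50,0],[-25,-50,8],[-25,-50,8],[-23,-45,8],[-7,-12,6],[0,0,0],[0,0,0],[0,0,0]],"hand":[-1,-1,-1,-1,-1,-1,-1,-1]}' >/dev/null
python3 -c "
from h import *
import cv2
where([-20,-93,127])
for n,a in(('side',(150,300,220,415)),('wrist',(0,400,0,640))):
    f=robot.get_image(n)['frame'];c=f[a[0]:a[1],a[2]:a[3]]
    cv2.imwrite(f'pics/{n}1.png',cv2.resize(c,None,fx=4,fy=4,interpolation=2) if n=='side' else c)
"
```

```text
t 3.25 tip in changer mm [-25.4 -99.8 202.2] F changer [ 0.   0.3 -0.3] w -0.0
 turn tool [-0.     0.006 -0.004]
 goal [-20, -93, 127] tool shift mm [-5.   6.8 75.2]
```

View pics/wrist1.png

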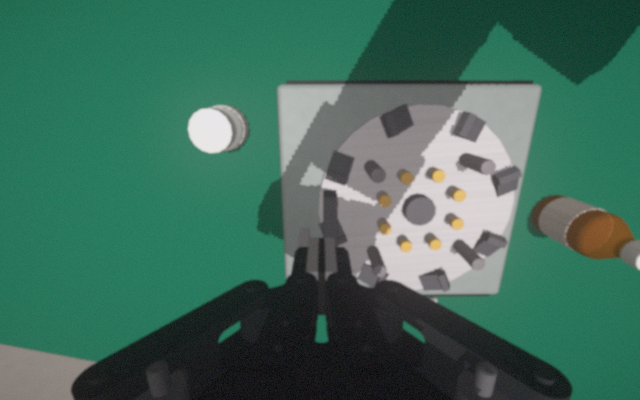

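Wrist view: shut fingertips at (322,255), pawl arm at (331,210), hub at (419,210), with pegs at (372,168), (485,164), (474,262) and (376,258). I'll check the fit against this view.

```bash
cat >> h.py <<'E'
def wproj(P,p,s,d):
    R=np.array(s["tcp_rot"]);T=np.array(d["tool_from_camera"]);Rc=R@T[:3,:3];tc=R@T[:3,3]+s["eef_pos"]
    return proj(to_world(P,p),d,Rc.T,-Rc.T@tc)
E
python3 -c "
from h import *
s=robot.get_state();d=robot.get_image('wrist')
print(wproj([[0,0,.071]]+[peg(i,P0[3]) for i in range(4)]+[[-.125,-.147,.04],[-.125,.123,.04],[.125,.123,.04],tabp(0,.066)],P0,s,d).round(1).tolist())"
```

```text
[[418.2, 212.6], [475.6, 265.7], [485.5, 168.9], [375.5, 176.8], [377.1, 272.2], [272.8, 84.5], [542.5, 84.2], [497.3, 296.4], [329.1, 262.4]]
```

```bash
python3 -m crank '{"dr":[[0,0,0],[0,0,0],[0,0,0],[0,0,0],[0,0,0],[0,0,0],[0,0,0],[0,0,0]],"delta_pos":[[0,6,10],[0,0,10],[0,0,12],[0,0,12],[0,0,12],[0,0,12],[0,0,4],[0,0,0]],"hand":[-1,-1,-1,-1,-1,-1,-1,-1]}' >/dev/null
python3 -c "
from h import *
where([0,-93,127],[40,-93,127])"
```

```text
t 4.4 tip in changer mm [-25.4 -93.2 124. ] F changer [-0.7  0.2  0.3] w 0.0
 turn tool [ 0.     0.004 -0.004]
 goal [0, -93, 127] tool shift mm [-25.5   0.3  -2.9]
 goal [40, -93, 127] tool shift mm [-65.5   0.5  -2.8]
```

```bash
python3 -m crank '{"dr":[[0,0,0],[0,0,0],[0,0,0],[0,0,0],[0,0,0],[0,0,0],[0,0,0],[0,0,0]],"delta_pos":[[-10,0,-2],[-8,0,0],[-7,0,0],[-7,0,0],[-7,0,0],[-7,0,0],[-7,0,0],[-5,0,0]],"hand":[-1,-1,-1,-1,-1,-1,-1,-1]}' 
python3 -c "
from h import *
where([40,-93,127])"
```

```text
clock: 5.4
eef_pos: [0.6324, -0.0285, 0.1495]
tcp_rot: [[-0.974, -0.227, 0.005], [-0.227, 0.974, 0.001], [-0.005, -0.001, -1.0]]
force: [-1.8, -0.3, -0.2]
width: 0.004
t 5.4 tip in changer mm [ 36.9 -93.6 127.5] F changer [-1.9  0.1 -0.2] w 0.0
 turn tool [-0.001  0.005 -0.004]
 goal [40, -93, 127] tool shift mm [-3.1  0.7  0.5]
```

```bash
python3 -m crank '{"dr":[[0,0,0],[0,0,0],[0,0,0],[0,0,0],[0,0,0],[0,0,0],[0,0,0],[0,0,0]],"delta_pos":[[-4,0,0],[0,0,0],[10,0,0],[15,0,0],[15,10,-20],[5,40,-25],[5,50,-20],[0,0,0]],"hand":[-1,-1,-1,-1,-1,-1,-1,-1]}' >/dev/null
python3 -c "
from h import *
import cv2
where([85,58,185],[85,58,84])
f=robot.get_image('side')['frame'][150:300,220:415];g=robot.get_image('scene')['frame'][150:285,235:395]
print(proj(to_world([tabp(q,.066) for q in(.5,.7,.9)],P0),robot.get_image('side')).round(1).tolist())
cv2.imwrite('pics/a2.png',np.hstack([cv2.resize(f,None,fx=2.2,fy=2.2,interpolation=2)[:297],cv2.resize(g,None,fx=2.2,fy=2.2,interpolation=2)[:297]]))
"
```

```text
t 6.4 tip in changer mm [-13.3   8.8 194.3] F changer [ 0.5 -0.4  0.1] w 0.0
 turn tool [-0.     0.007 -0.006]
 goal [85, 58, 185] tool shift mm [-97.9  49.8  10. ]
 goal [85, 58, 84] tool shift mm [-97.3  49.8 110.9]
[[362.1, 185.8], [367.5, 184.1], [372.5, 183.7]]
```

View pics/a2.png

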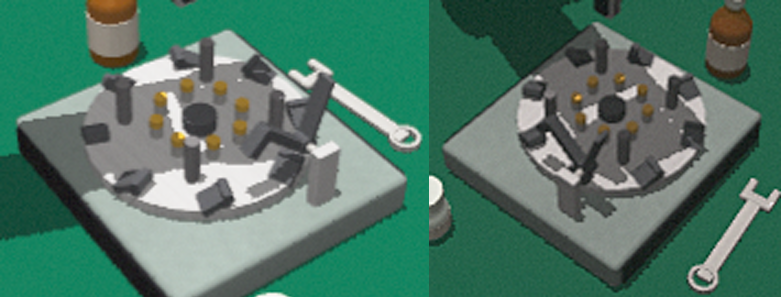

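The tab tip is now at about (369,185) in side, so the pawl is at about 0.7 and the nose is up (left panel). Next I'll push peg0.

```bash
python3 -m crank '{"dr":[[0,0,0],[0,0,0],[0,0,0],[0,0,0],[0,0,0],[0,0,0],[0,0,0],[0,0,0]],"delta_pos":[[-33,17,0],[-33,17,0],[-32,16,0],[0,0,25],[0,0,35],[0,0,35],[0,0,10],[0,0,0]],"hand":[-1,-1,-1,-1,-1,-1,-1,-1]}' >/dev/null
python3 -c "
from h import *
where([62.6,58,84],[18,58,84])"
```

```text
t 7.55 tip in changer mm [87.  46.2 78.5] F changer [0.2 1.  0.4] w 0.0
 turn tool [ 0.001 -0.003 -0.022]
 goal [62.6, 58, 84] tool shift mm [24.7 11.3 -5.4]
 goal [18, 58, 84] tool shift mm [69.3 10.3 -5.3]
```

```bash
python3 -m crank '{"dr":[[0,0,-0.02],[0,0,0],[0,0,0],[0,0,0],[0,0,0],[0,0,0],[0,0,0],[0,0,0]],"delta_pos":[[0,12,-5],[0,0,0],[12,0,0],[8,0,0],[8,0,0],[8,0,0],[8,0,0],[8,0,0]],"hand":[-1,-1,-1,-1,-1,-1,-1,-1]}' >/dev/null
python3 -c "
from h import *
where([18,60,84])"
```

```text
t 8.55 tip in changer mm [39.  60.7 90.6] F changer [ 3.6  1.5 -0. ] w -0.0
 turn tool [0.002 0.016 0.   ]
 goal [18, 60, 84] tool shift mm [21.1 -0.7  6.2]
```

```bash
python3 -m crank '{"dr":[[0,-0.01,0],[0,0,0],[0,0,0],[0,0,0],[0,0,0],[0,0,0],[0,0,0],[0,0,0]],"delta_pos":[[2,0,3],[4,0,2],[4,0,0],[4,0,0],[3,0,0],[2,0,0],[0,0,0],[0,0,0]],"hand":[-1,-1,-1,-1,-1,-1,-1,-1]}' >/dev/null
python3 -c "
from h import *
where([18,60,84])
import cv2
f=robot.get_image('side')['frame'][150:300,220:415];g=robot.get_image('scene')['frame'][150:285,235:395]
for c in(.6,.7,.785): print(c,[(proj(to_world([peg(i,c) for i in range(4)],P0),robot.get_image(n))-o).round(1).tolist() for n,o in(('side',[220,150]),('scene',[235,150]))])
cv2.imwrite('pics/a3.png',np.hstack([cv2.resize(f,None,fx=4,fy=4,interpolation=2)[:560,:780]])) 
"
```

```text
t 9.55 tip in changer mm [19.5 60.2 85.3] F changer [ 0.4 -1.7  0.9] w 0.0
 turn tool [ 0.001  0.029 -0.   ]
 goal [18, 60, 84] tool shift mm [ 1.6 -0.2  1.3]
0.6 [[[76.4, 19.7], [57.7, 48.9], [106.1, 61.3], [122.0, 30.5]], [[104.0, 25.9], [64.8, 23.3], [60.2, 52.6], [102.2, 55.5]]]
0.7 [[[73.4, 20.6], [59.2, 51.0], [109.3, 60.1], [120.2, 28.6]], [[102.1, 24.4], [62.7, 24.6], [62.2, 54.2], [104.3, 53.9]]]
0.785 [[[70.9, 21.6], [60.8, 52.7], [111.9, 59.0], [118.5, 27.1]], [[100.2, 23.3], [61.0, 25.9], [64.0, 55.5], [105.9, 52.5]]]
```

View pics/a3.png

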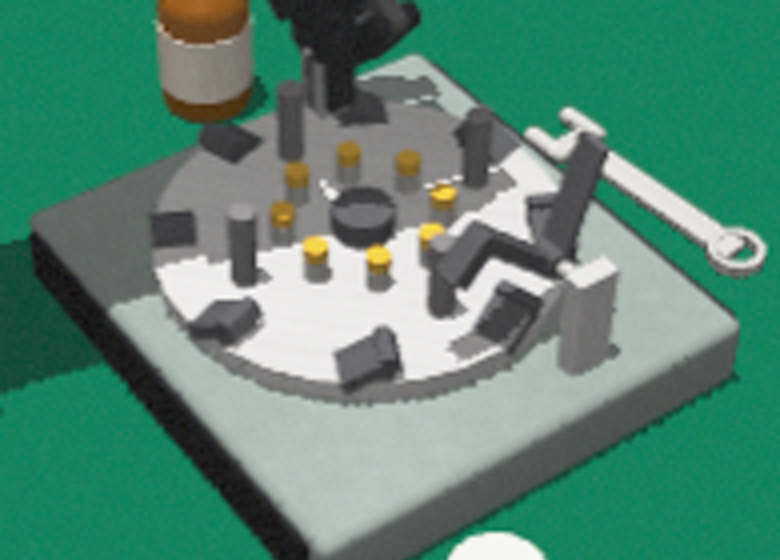

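Side view: peg0 is at crop (290,90) and peg1 at (242,212), which puts the carousel at about 0.74. The pawl is still up. I'll push a little further, then back off and rise.

```bash
python3 -m crank '{"dr":[[0,0,0],[0,0,0],[0,0,0],[0,0,0],[0,0,0],[0,0.02,0],[0,0,0],[0,0,0]],"delta_pos":[[3,0,0],[1,0,0],[0,0,0],[-10,0,0],[-20,0,0],[-20,0,-30],[-20,0,-40],[0,0,-20]],"hand":[-1,-1,-1,-1,-1,-1,-1,-1]}' >/dev/null
python3 -c "
from h import *
where([105,-93,180],[105,-93,125])
import cv2
s=robot.get_state();d=robot.get_image('wrist')
cv2.imwrite('pics/a4.png',d['frame'])
f=robot.get_image('side')['frame'][150:300,220:415]
cv2.imwrite('pics/a4s.png',cv2.resize(f,None,fx=4,fy=4,interpolation=2)[:560,:780])
print(wproj([[0,0,.071]]+[peg(i,.785) for i in range(4)]+[peg(i,.7) for i in range(4)],P0,s,d).round(1).tolist())
"
```

```text
t 10.95 tip in changer mm [ 85.9  60.3 176.7] F changer [-0.7  0.9 -0.4] w -0.0
 turn tool [ 0.002  0.001 -0.   ]
 goal [105, -93, 180] tool shift mm [ -19.2 -153.3   -3.6]
 goal [105, -93, 125] tool shift mm [ -19.1 -153.4   51.4]
[[246.5, 97.5], [330.2, 95.9], [227.9, -13.1], [143.5, 96.3], [244.0, 186.5], [329.8, 104.2], [236.7, -12.7], [142.4, 87.8], [236.7, 186.2]]
```

View pics/a4s.png

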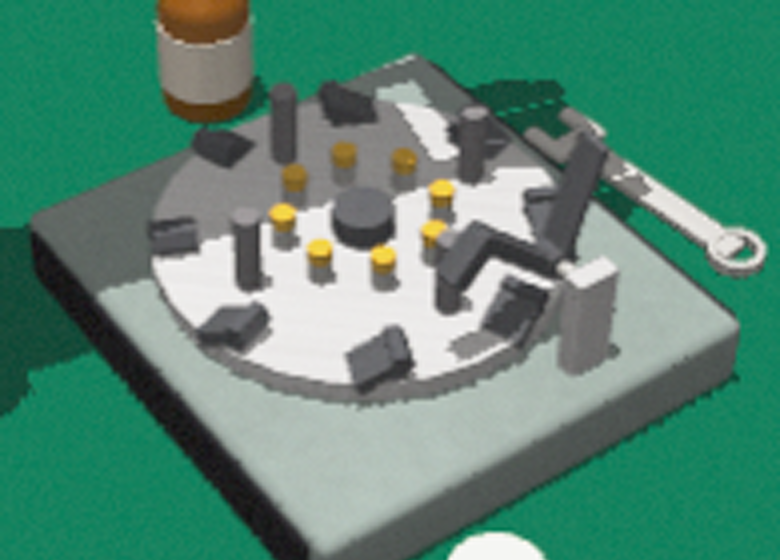

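The pegs are at crop (284,90), (246,216) and (474,113), so the carousel is at about 0.79. The nose is still up. Now I'll go round to the tab's +x side.

```bash
python3 -m crank '{"dr":[[0,0,0],[0,0,0],[0,0,0],[0,0,0],[0,0,0],[0,0,0],[0,0,0],[0,0,0]],"delta_pos":[[-5,-35,-6],[-5,-35,0],[-5,-35,0],[-5,-30,0],[0,-10,10],[0,0,20],[0,0,20],[0,0,0]],"hand":[-1,-1,-1,-1,-1,-1,-1,-1]}' >/dev/null
python3 -c "
from h import *
where([80,-93,125],[38,-93,125])"
```

```text
t 12.05 tip in changer mm [102.5 -84.9 119.1] F changer [ 0.2 -0.6  0.4] w 0.0
 turn tool [ 0.008 -0.013  0.002]
 goal [80, -93, 125] tool shift mm [22.6 -8.  -5.7]
 goal [38, -93, 125] tool shift mm [64.6 -8.  -5.1]
```

```bash
python3 -m crank '{"dr":[[0.008,-0.013,0],[0,0,0],[0,0,0],[0,0,0],[0,0,0],[0,0,0],[0,0,0],[0,0,0]],"delta_pos":[[0,-8,-4],[0,0,0],[12,0,0],[8,0,0],[7,0,0],[7,0,0],[7,0,0],[6,0,0]],"hand":[-1,-1,-1,-1,-1,-1,-1,-1]}' >/dev/null
python3 -c "
from h import *
where([38,-93,125])"
```

```text
t 13.05 tip in changer mm [ 55.2 -93.2 126.5] F changer [-0.7 -0.4  0.8] w -0.0
 turn tool [-0.002  0.007  0.003]
 goal [38, -93, 125] tool shift mm [17.2  0.3  1.4]
```

```bash
python3 -m crank '{"dr":[[0,0,0],[0,0,0],[0,0,0],[0,0,0],[0,0,0],[0,0,0],[0,0,0],[0,0,0]],"delta_pos":[[4,0,1],[4,0,0],[3,0,0],[2,0,0],[2,0,0],[2,0,0],[1,0,0],[0,0,0]],"hand":[-1,-1,-1,-1,-1,-1,-1,-1]}' >/dev/null
python3 -c "
from h import *
where([38,-93,125])"
```

```text
t 14.05 tip in changer mm [ 35.9 -93.2 125.1] F changer [ 0.  -0.6  0.6] w 0.0
 turn tool [-0.002  0.006  0.003]
 goal [38, -93, 125] tool shift mm [-2.1  0.2  0.1]
```

```bash
python3 -m crank '{"dr":[[0,0,0],[0,0,0],[0,0,0],[0,0,0],[0,0,0],[0,0,0],[0,0,0],[0,0,0]],"delta_pos":[[1,0,0],[1,0,0],[1,0,0],[1,0,0],[1,0,0],[1,0,0],[1,0,0],[1,0,0]],"hand":[-1,-1,-1,-1,-1,-1,-1,-1]}' >/dev/null
python3 -c "
from h import *
where([38,-93,125])
import cv2
f=robot.get_image('side')['frame'][150:300,220:415]
cv2.imwrite('pics/a5s.png',cv2.resize(f,None,fx=4,fy=4,interpolation=2)[:560,:780])
print(((proj(to_world([tabp(q,.066) for q in(0,.1,.2)],P0),robot.get_image('side'))-[220,150])*4).round(1).tolist())"
```

```text
t 15.05 tip in changer mm [ 34.3 -93.4 127. ] F changer [ 6.6 -0.2 -0.9] w 0.0
 turn tool [-0.006  0.027  0.003]
 goal [38, -93, 125] tool shift mm [-3.6  0.4  2.1]
[[511.5, 179.7], [522.6, 170.4], [534.0, 161.9]]
```

View pics/a5s.png

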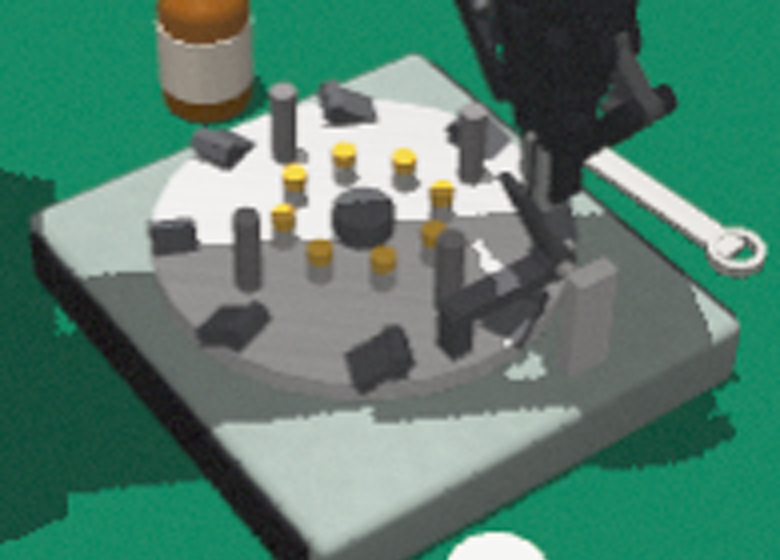

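The nose bottom is at crop (455,355), the same as at the start, and the tab tip is at (508,178), which matches pawl 0. The 6.6 N force shows the pawl is on its stop. I'll back off and rise.

```bash
python3 -m crank '{"dr":[[0,0,0],[0,0,0],[0,0,0],[0,0,0],[0,0,0],[0,0,0],[0,0,0],[0,0,0]],"delta_pos":[[-6,0,0],[-15,0,0],[-20,0,0],[-10,0,-20],[0,0,-40],[0,0,-40],[0,0,-20],[0,0,0]],"hand":[-1,-1,-1,-1,-1,-1,-1,-1]}' >/dev/null
python3 -m crank '{"dr":[[0,0,0],[0,0,0],[0,0,0],[0,0,0],[0,0,0],[0,0,0],[0,0,0],[0,0,0]],"delta_pos":[[0,-20,0],[0,-40,0],[0,-40,0],[0,-30,0],[0,0,0],[0,0,0],[0,0,0],[0,0,0]],"hand":[-1,-1,-1,-1,-1,-1,-1,-1]}' >/dev/null
python3 -c "
from h import *
import cv2
where()
f=robot.get_image('side')['frame'][150:300,220:415];g=robot.get_image('scene')['frame'][150:285,235:395]
cv2.imwrite('pics/a6.png',np.vstack([cv2.resize(f,(520,400),interpolation=2)[:330],cv2.resize(g,(520,439),interpolation=2)[:260]]))
"
```

```text
t 17.15 tip in changer mm [  81.1 -229.9  240.7] F changer [ 0.3  0.4 -0.1] w 0.0
 turn tool [0.003 0.005 0.002]
```

View pics/a6.png

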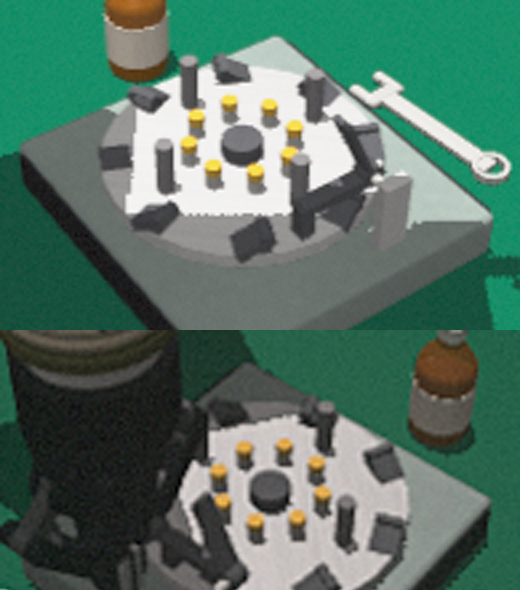

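The pawl is down with its nose in the gap (upper panel, about (303,225)), and the tab tip is at (345,122). The gripper is 24 cm up and clear, so I'm handing in.

```bash
python3 -c "
from h import *
print(robot.sign_off())"
```

```text
the job is handed in; nothing more can be done
None
```

The carousel is one notch back and the pawl is down again. I handed the job in at about 17 s on the robot's clock.

With the shut fingertips:
- **Lift:** I pushed the tab towards the changer's +x until the pawl stood at about 0.7 rad, and the nose stayed up by itself.
- **Turn:** I pushed peg0 so the carousel went anticlockwise from about 0.07 to about 0.79 rad. One notch is 0.785.
- **Lower:** I pushed the tab back until the pawl met its lower stop, then backed off and rose clear.

**Last checks**
- **Pawl:** in the side view the nose and tab were back at the pixels they had at the start (pawl at about 0), with the nose in the gap. The force on the stop was 6.6 N, the highest I read; I only read it between moves.
- **Carousel:** the pegs in the side view agree with 0.79 to within about 0.02 rad.
- **Clearance:** the fingertips finished about 240 mm above the bench with no force on the tool.
- **Bystanders:** the bottle and wrench looked unmoved in the side view. The jar was out of frame in my last picture, so I did not check it again. The tool passed over it only on the way out, at about 240 mm.
- **Disagreement:** the calibration left a 1 to 3 pixel misfit at the box corners in the first pose fit. It had no visible effect on the result.

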